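# Send the hot calibration inserts down the gated chute

### The job

Four calibration inserts fresh from the dry block stand in the tip tray; they are hot, so do not touch them with the gripper. Pull the black gate knob all the way out until it clicks and stays, then lift the tray by its bar and tip it so that all four inserts run down the chute into the catch bin. Finally lower the tray gently back onto its rest without dropping it, push the knob fully home, and leave the mug, the hand-held meter and the screwdriver where they are.

Things in the scene. Friction and masses are not known exactly. Their poses are not given: they have to be found in the camera images.
- unit: fixed bench unit; origin on the table, amid the working parts, z up. Along its own x lie: dark steel catch bin (x -0.235 to -0.085, rim 90 mm high), steel chute (70 mm wide inside, walls 50 mm, floor falling towards -x at 35 degrees) with the gate frame across it, tip tray (x 0.03 to 0.13, at its +x end). Base plate 400 x 150 x 12 mm, x -0.25 to 0.15, y +-0.075
- gate_knob (a point): centre of the black round knob (28 mm diameter, 22 mm long) on a 10 mm stem above the gate leaf; moves with it. Its axis and pull direction in the unit's frame: (-0.574, 0, 0.819), up and 35 degrees off vertical, leaning to the unit's -x. When home it is at (-0.089, 0, 0.199) in the unit's frame. The gate frame's top lies 35 mm below it along the axis
- gate (a joint): travel of the gate knob in m along its axis: 0 = fully home (chute shut), 0.055 = fully out (chute open). A sprung catch snaps it to whichever end is nearer; up to about 9 N moves it
- tray_bar (a point): middle of the tray's round steel lifting bar (10 mm diameter, 68 mm long along the unit's y, on two uprights); moves with the tray. Tray down: (0.121, 0, 0.242) in the unit's frame, 76 mm above the tray's floor, 38 mm above its walls, 46 mm above the inserts' tops. The bar may turn in the grip
- tray_hinge (a point): point on the tray's hinge axis at the tray's lower chute-side edge: the unit's y direction through (0.033, 0, 0.162) in the unit's frame. The bar circles it at 119 mm, standing 42 degrees above level (towards the unit's +x) when the tray is down
- tray (a joint): tip angle of the tray in rad: 0 = level on its rest; grows as the bar is lifted and swung towards the unit's -x, stop at 1.0. It falls back if let go. The smooth inserts slide from about 0.3 and run out quickly at 0.7 to 0.9. Aluminium, 100 x 68 mm, walls 38 mm, open on the chute side
- bin_floor (a point): centre of the catch bin's inner floor (inside 146 x 102 mm, 74 mm deep), axes as the unit's
- mug: white mug, 80 mm wide, 90 mm high, bystander; origin under its centre
- meter: hand-held meter, black box 150 x 70 x 32 mm lying flat, bystander; origin under its centre, long along its x
- driver: screwdriver lying on the table, bystander; origin under its middle, long along its x
- insert0: one of four alike brass inserts, cylinder 25 mm diameter, 30 mm high, 0.1 kg, standing in the tray at the start; origin at the centre of its underside
- insert1: one of four alike brass inserts, cylinder 25 mm diameter, 30 mm high, 0.1 kg, standing in the tray at the start; origin at the centre of its underside
- insert2: one of four alike brass inserts, cylinder 25 mm diameter, 30 mm high, 0.1 kg, standing in the tray at the start; origin at the centre of its underside
- insert3: one of four alike brass inserts, cylinder 25 mm diameter, 30 mm high, 0.1 kg, standing in the tray at the start; origin at the centre of its underside

How it is judged:
On the way, in this order (a step that is already met when the one before it is completed fails the run):
1. the gate knob is all the way out (value of joint gate above 0.048 m), for 0.2 s.
2. all four inserts are in the catch bin (x of insert0 in the frame of bin_floor between -0.075 and 0.075 m and y of insert0 in the frame of bin_floor between -0.055 and 0.055 m and z of insert0 in the frame of bin_floor between -0.01 and 0.06 m and x of insert1 in the frame of bin_floor between -0.075 and 0.075 m and y of insert1 in the frame of bin_floor between -0.055 and 0.055 m and z of insert1 in the frame of bin_floor between -0.01 and 0.06 m and x of insert2 in the frame of bin_floor between -0.075 and 0.075 m and y of insert2 in the frame of bin_floor between -0.055 and 0.055 m and z of insert2 in the frame of bin_floor between -0.01 and 0.06 m and x of insert3 in the frame of bin_floor between -0.075 and 0.075 m and y of insert3 in the frame of bin_floor between -0.055 and 0.055 m and z of insert3 in the frame of bin_floor between -0.01 and 0.06 m), for 0.2 s.
At the end, for the whole second after the job is handed in: all four inserts lie at rest in the catch bin, the tray is back down on its rest (within 0.04 rad) and the gate knob is home (within 4 mm) (all of step 2 and value of joint gate below 0.004 m and value of joint tray below 0.04 rad and linear speed of each of insert0, insert1, insert2, insert3 below 0.03 m/s); the robot touches nothing.
It fails at once if an insert is touched by the robot (contact force between any of the fingers, the arm and insert0 above 0.5 N or contact force between any of the fingers, the arm and insert1 above 0.5 N or contact force between any of the fingers, the arm and insert2 above 0.5 N or contact force between any of the fingers, the arm and insert3 above 0.5 N).
It fails at once if the tray is tipped while the gate is not open and inserts are not yet in the bin (value of joint tray above 0.3 rad and value of joint gate below 0.04 m and not (x of insert0 in the frame of bin_floor between -0.075 and 0.075 m and y of insert0 in the frame of bin_floor between -0.055 and 0.055 m and z of insert0 in the frame of bin_floor between -0.01 and 0.06 m and x of insert1 in the frame of bin_floor between -0.075 and 0.075 m and y of insert1 in the frame of bin_floor between -0.055 and 0.055 m and z of insert1 in the frame of bin_floor between -0.01 and 0.06 m and x of insert2 in the frame of bin_floor between -0.075 and 0.075 m and y of insert2 in the frame of bin_floor between -0.055 and 0.055 m and z of insert2 in the frame of bin_floor between -0.01 and 0.06 m and x of insert3 in the frame of bin_floor between -0.075 and 0.075 m and y of insert3 in the frame of bin_floor between -0.055 and 0.055 m and z of insert3 in the frame of bin_floor between -0.01 and 0.06 m)).
It fails at once if the tray is dropped (falls faster than 3 rad/s) (velocity of joint tray below -3 rad/s).
It fails at once if the mug, the meter or the screwdriver is moved more than 30 mm (distance of any of mug, meter, driver from where it was at the start of the episode above 0.03 m).
It also fails if it takes over 54 s, if anything falls off the work surface, if the arm or the gripper's body presses on something with over 40 N, if the wrist force passes 120 N, or if a joint passes its speed limit or range.

### The arm

A 7-joint arm with a two-finger parallel gripper is mounted at the origin on the work surface. World frame = base frame: x ahead of the robot, y to its left, z up, the work surface at z = 0. Lengths are in m, angles in rad, forces in N, time in s.
With the tool pointing down it reaches from about 0.425 to 0.925 m from the base axis. Payload 6.8 kg.
Tool frame: the origin (TCP) lies at the very end of the fingers, on their centre line; the grasp point (between the pads) lies 19 mm behind it; z points along the fingers, y is the line along which they close (so a half turn about z gives the same grasp; the last joint's range is limited). The gripper opens to 85 mm and grips with 20 to 120 N. Pads are 22 mm wide; open, the fingers measure 114 mm over their backs; the gripper's body (76 mm by 85 mm) begins 54 mm behind the grasp point. The pads swing forward as they close: fully open they stand 13 mm farther back than shut.
Start: joints at [-1.243, 0.477, 0.022, 1.555, -0.011, 1.109, -0.083], TCP at [0.285, 0.612, 0.231] pointing down, gripper open.
Joint ranges: [-2.96, 2.96], [-0.34, 2.1], [-1.41, 1.46], [0.24, 2.44], [-1.37, 4.51], [0.17, 1.92], [-2.96, 2.96]. Speed limits (rad/s): [2.39, 2.39, 3.14, 3.14, 3.14, 3.14, 3.14].

### API

Orientations are given as a rotation vector (axis times angle).
In Python, from bench import r gives the robot as it stands. The module is installed in compiled form; this text tells all that it offers.
- The arm moves only by the tool servo_tool, never from a script. Its argument "commands" is a list of rows, each a list of 7 numbers: the turn, a rotation vector about the world's x, y, z in degrees, then the shift along the world's x, y, z in mm, then the closure, from 0 (fully open) to 1 (shut). A call has 1 to 5 rows; each row is the pose to reach, as a shift and turn from the pose commanded when the call began; what a row does not reach only later rows make up. A row lasts 1/12 s, in which the tool goes at most 41.7 mm and 7.16 degrees, less where a joint would pass 70% of its speed; a pose out of reach is approached as far as the arm can. A call with a gripper value outside its range is refused whole. The fingers move at their own pace and stop on an object; "force" is the grip in N (left out, the last holds). Time passes only in rows, so rows that repeat a pose let the fingers close. It gives the time, the measured TCP pose, the force, the opening and the grip force at its end, in the units of the state.
- r.get_obs(): the state, without advancing time (a new reading comes with each control period).
- r.grab_frame(name): name is "side" or "top"; returns (picture, depth): 420x560x3 uint8, blue, green, red; 420x560 float32, m along the optical axis (not along the pixel's ray), 0 where there is no reading.
- r.camera_info(name): a dict with "vertical_fov" (degrees; the focal length in pixels is half the picture's height over the tangent of half this angle, whatever the lens; pixels are square), "cx", "cy" (the principal point, pixels), "cam_to_world" (4x4, takes a point from camera to world coordinates). Camera axes: x right, y up, looking along -z (the intrinsics and any distortion apply to the point x, -y, -z); pixel columns grow to the right and rows downward; lengths in m; the calibration is good to about 2 mm. A picture is of the moment at which its call begins. camera_info takes no time and is no camera call.
- r.hand_in(): hands the job in; it is judged then, once.
The state is a dict: "clock": time; "joints": joint angles; "qvel": joint speeds; "tau": joint torques, N m; "tcp_pos": TCP position; "orientation": TCP orientation; "contact_force": force on the tool from outside, world axes, zero at the start; "moment": the same for the moment, N m; "grip_width": finger opening in m; "gripper_force": force on a finger pad.
Only numpy, scipy, OpenCV 4.12 (cv2) and the standard library are available. Lean on these libraries where they do the work, as an engineer would, in place of code of your own. Each camera call takes 0.05 s, during which the arm holds its last target. There are 200 camera calls.

## Working session

There is one attempt and no reset: what is moved stays moved. The work goes in short steps, Python scripts to look and compute and a tool call to move; the robot and the scene stay as the last step left them, time stands still between calls to the robot, and variables do not carry over. Pictures are saved under pics/ and viewed, at most 10 in all, crops included, and the job is handed in when it is done.

Besides the shell and the picture viewer there is one more tool, called after "Emit:" by a JSON object that holds its "name" and its "arguments", one argument or row to a line. servo_tool: Moves the arm, as the interface text tells. Its arguments: {"type":"object","properties":{"commands":{"type":"array"},"force":{"type":"number"}},"required":["commands"]}

```bash
mkdir -p pics; cat > h.py <<'E'
import numpy as np,cv2
from bench import r
def cloud(n):
    im,d=r.grab_frame(n);c=r.camera_info(n)
    f=210/np.tan(np.radians(c["vertical_fov"])/2)
    v,u=np.mgrid[0:420,0:560]
    P=np.stack([(u-c["cx"])/f*d,-(v-c["cy"])/f*d,-d],-1)
    T=np.array(c["cam_to_world"]);W=P@T[:3,:3].T+T[:3,3]
    W[d==0]=np.nan
    return im,d,W
E
python3 - <<'E'
from h import *
print(r.get_obs())
for n in("side","top"):
    im,d,W=cloud(n);c=r.camera_info(n);print(n,c,(d==0).mean());np.savez(f"{n}0.npz",im=im,d=d,W=W);cv2.imwrite(f"pics/{n}0.png",im)
E
```

```text
{'clock': 0.0, 'joints': array([-1.24311826,  0.47782515,  0.02229875,  1.5564652 , -0.01146855,
        1.10928211, -0.08310017]), 'qvel': array([ 0.0001103 ,  0.00110579, -0.0007258 ,  0.00043371, -0.00190063,
       -0.00089486, -0.00128946]), 'tau': array([ 1.38913429e-04, -5.96446502e+01,  1.60784382e+00, -2.81194371e+01,
        1.24342006e-02,  9.24818247e-03, -5.29479180e-06]), 'tcp_pos': array([0.28467566, 0.61137555, 0.23030232]), 'orientation': array([-6.78949789e-01, -3.06708721e+00,  2.88131408e-03]), 'contact_force': array([-0.29457987, -0.58957132, -0.31142661]), 'moment': array([ 0.00530289, -0.01872019,  0.0004211 ]), 'gripper_force': 0.0, 'grip_width': 0.08538549388186782}
side {'vertical_fov': 54.216590512558845, 'cx': 280.6920684745116, 'cy': 209.14195979257067, 'cam_to_world': array([[-0.88683069,  0.32572602, -0.3277711 ,  0.23605109],
       [-0.46205442, -0.61572211,  0.63827266,  0.69730245],
       [ 0.0060861 ,  0.71748787,  0.69654441,  0.84705603],
       [ 0.        ,  0.        ,  0.        ,  1.        ]])} 0.00399234693877551
top {'vertical_fov': 57.242501665998105, 'cx': 278.3328604716819, 'cy': 212.85281781998347, 'cam_to_world': array([[-0.01287409,  0.98555132, -0.16888709,  0.44421664],
       [-0.9999014 , -0.01363607, -0.00335271,  0.06580448],
       [-0.00560722,  0.16882727,  0.9856297 ,  0.96369196],
       [ 0.        ,  0.        ,  0.        ,  1.        ]])} 0.004077380952380952
```

View pics/side0.png

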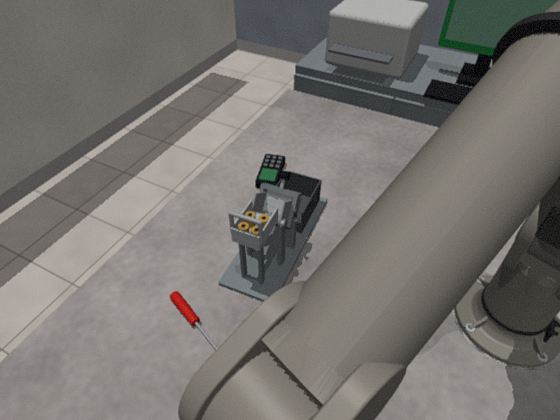

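View pics/top0.png

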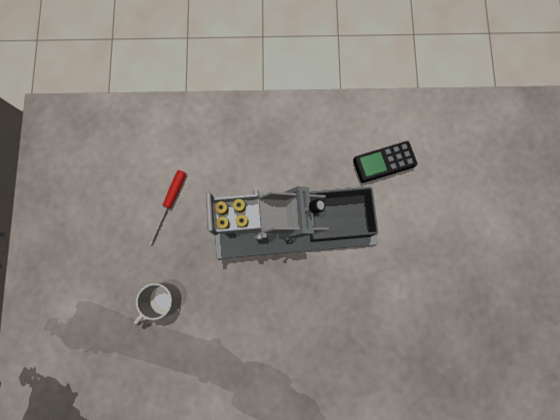

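The side view shows the tray with the inserts at (252,222), the bin at (300,200) and the knob at about (283,178). In the top view the knob is at (317,205), the bar at (211,212), the inserts at (222–242, 205–222), the bin at (342,214), the driver at (168,205), the mug at (155,301) and the meter at (385,162).

```bash
python3 - <<'E'
from h import *
t=np.load("top0.npz");im,W=t["im"],t["W"];s=np.load("side0.npz");ims,S=s["im"],s["W"]
# table level, plate outline from heights
print("table z",np.nanmedian(W[300:350,400:500,2]))
z=np.nan_to_num(W[...,2])
m=(z>.007);m[:,:200]=0;m[:182]=0;m[275:]=0;m[:,390:]=0
n,l,st,_=cv2.connectedComponentsWithStats(m.astype(np.uint8));k=1+st[1:,4].argmax()
P=W[l==k];xy=P[:,:2]
print("minrect all",cv2.minAreaRect(xy.astype(np.float32)*1000))
pl=P[(P[:,2]>.007)&(P[:,2]<.018)];print("plate",len(pl),np.median(pl[:,2]),cv2.minAreaRect(pl[:,:2].astype(np.float32)*1000))
# bar
for nm,Q,I,box in(("top",W,im,(180,245,200,225)),("side",S,ims,(195,250,220,285))):
    r0,r1,c0,c1=box;q=Q[r0:r1,c0:c1].reshape(-1,3);q=q[np.isfinite(q[:,2])]
    b=q[(q[:,2]>.23)&(q[:,2]<.27)];print(nm,"bar",len(b),np.median(b,0),b.min(0),b.max(0))
    if len(b)>5:
        c,(w,h),a=cv2.minAreaRect(b[:,:2].astype(np.float32)*1000);print(c,w,h,a)
# knob: dark pixels high
for nm,Q,I,box in(("top",W,im,(190,225,300,335)),("side",S,ims,(160,215,262,320))):
    r0,r1,c0,c1=box;q=Q[r0:r1,c0:c1];g=I[r0:r1,c0:c1].max(-1)
    mm=(g<70)&(q[...,2]>.17);b=q[mm];print(nm,"knob",len(b),b.mean(0) if len(b) else"",b.min(0),b.max(0))
# brass inserts tops
hsv=cv2.cvtColor(im,cv2.COLOR_BGR2HSV);mm=(cv2.inRange(hsv,(15,120,80),(35,255,255))>0)
mm[:,:205]=0;mm[:,260:]=0
n,l,st,ce=cv2.connectedComponentsWithStats(mm.astype(np.uint8))
for i in range(1,n):
    if st[i,4]>10:print("ins",ce[i],W[l==i].mean(0))
big=[cv2.resize(im[170:280,190:400],(798,418),interpolation=cv2.INTER_CUBIC)]
cv2.imwrite("pics/topc.png",big[0]);cv2.imwrite("pics/sidec.png",cv2.resize(ims[140:310,200:345],(510,600),interpolation=cv2.INTER_CUBIC))
E
```

```text
table z -0.0008669493041998377
minrect all ((586.3049926757812, 30.195526123046875), (150.28814697265625, 399.3803405761719), 4.220699310302734)
plate 4051 0.012582161219594323 ((586.3049926757812, 30.195526123046875), (150.28814697265625, 399.3803405761719), 4.220699310302734)
top bar 217 [0.57278779 0.19951049 0.2449051 ] [0.53501369 0.19292213 0.232089  ] [0.61191618 0.2066687  0.24918849]
(573.4203491210938, 199.97091674804688) 77.16880798339844 10.301264762878418 4.206544876098633
side bar 191 [0.57225874 0.20262442 0.24442804] [0.53543764 0.19457733 0.23019139] [0.6123768  0.20876355 0.24785204]
(574.073486328125, 201.61306762695312) 77.10065460205078 10.710054397583008 4.261251926422119
top knob 133 [ 0.58712469 -0.00459556  0.20524245] [ 0.57476809 -0.02429478  0.17077886] [0.60316055 0.00850373 0.21521113]
side knob 134 [0.57717594 0.01477412 0.19834485] [ 0.53807548 -0.01874746  0.17028399] [0.60353659 0.11483123 0.21622679]
ins [238.6122449  204.53061224] [0.59425009 0.14904539 0.19494002]
ins [220.73148148 207.0462963 ] [0.58972832 0.1855586  0.19397801]
ins [241.53191489 220.78723404] [nan nan nan]
ins [221.97894737 222.48421053] [nan nan nan]
```

View pics/sidec.png

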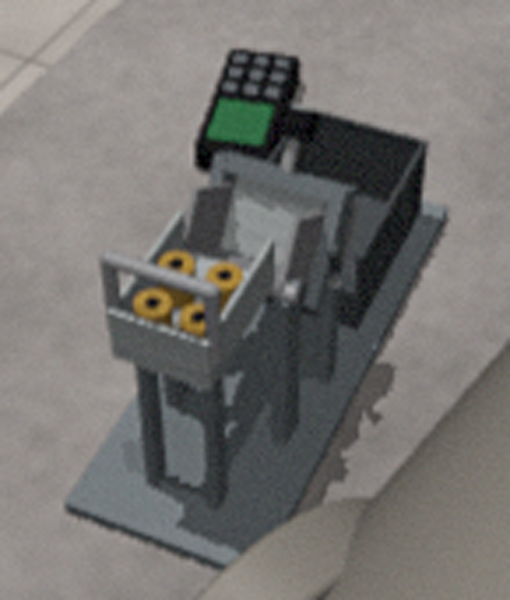

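View pics/topc.png

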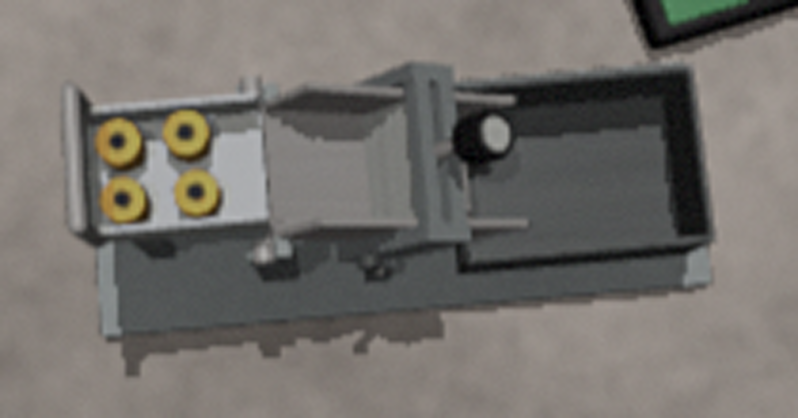

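The side crop shows the shut chute and gate frame at (280,180), the bar at (160,280) and the inserts below it. The top crop shows the bar at (75,160) and the knob at (485,135), leaning towards the bin.

```bash
cat >> h.py <<'E'
from scipy.spatial.transform import Rotation as Rn
th=np.radians(4.22);uy=-np.array([np.cos(th),np.sin(th),0]);ux=np.array([-np.sin(th),np.cos(th),0]);uz=np.array([0,0,1.])
O=np.array([.5863,.0302,0])+.05*ux
U=lambda x,y,z:O+x*ux+y*uy+z*uz
a=-.574*ux+.819*uz;a/=np.linalg.norm(a)
def frame(zt,yt):
    return Rn.from_matrix(np.stack([np.cross(yt,zt),yt,zt],1))
def goto(p,Rt):
    o=r.get_obs();d=(Rt*Rn.from_rotvec(o["orientation"]).inv()).as_rotvec(degrees=True)
    print("t",round(o["clock"],2),"tcp",o["tcp_pos"].round(4),"turn",d.round(1),"shift",((p-o["tcp_pos"])*1000).round(1),"F",o["contact_force"].round(1),"w",round(o["grip_width"],4))
RK=frame(-a,-uy)
E
python3 - <<'E'
from h import *
K=U(-.089,0,.199);print("K",K,"bar",U(.121,0,.242))
for n in("top","side"):
    t=np.load(n+"0.npz");q=t["W"];g=t["im"].max(-1)
    m=(np.linalg.norm(q-K,axis=-1)<.024);b=q[m]-K
    ax=b@a;rad=b-ax[:,None]*a
    cap=ax>.008;side=(abs(ax)<.007)
    print(n,len(b),"cap",cap.sum(),ax.max(),np.median(ax[cap]),"cap ctr uy,perp",(b[cap]@uy).mean(),(b[cap]@np.cross(uy,a)).mean(),
      "side r",np.median(np.linalg.norm(rad[side],axis=1)),"uy range",np.percentile(b@uy,[2,98]))
goto(K-.021*a+.1*a,RK)
goto(K-.021*a,RK)
print("a",a)
E
```

```text
K [ 0.58916987 -0.00869427  0.199     ] bar [0.57371674 0.20073639 0.242     ]
top 193 cap 109 0.013649647426548084 0.010600624787067525 cap ctr uy,perp 0.00047782499774912633 0.0016386580808391454 side r 0.013266773219268314 uy range [-0.01135192  0.01320494]
side 125 cap 23 0.01233244571055879 0.010548275542150027 cap ctr uy,perp 0.001351644879106802 0.006792366093075969 side r 0.013085157438192893 uy range [-0.01139353  0.01267942]
t 0.1 tcp [0.2847 0.6114 0.2304] turn [ 30.2  20.8 -58.9] shift [ 307.8 -665.3   33.3] F [-0.1  0.4 -0.3] w 0.0854
t 0.1 tcp [0.2847 0.6114 0.2304] turn [ 30.2  20.8 -58.9] shift [ 303.6 -608.1  -48.6] F [-0.1  0.4 -0.3] w 0.0854
a [ 0.04223354 -0.57237598  0.81890297]
```

Emit:
{"name": "servo_tool", "arguments": {
  "commands": [
    [1.2,0.8,-2.4,12,-27,20,0],
    [2.4,1.6,-4.8,24,-53,40,0],
    [3.6,2.4,-7.2,37,-80,60,0],
    [4.8,3.2,-9.6,49,-106,80,0],
    [6,4,-12,62,-133,100,0]
  ],
  "force": 60
}}

```text
clock: 0.52
tcp_pos: [0.3471, 0.4775, 0.3318]
orientation: [-0.969, -2.889, -0.133]
contact_force: [1.1, 0.1, 0.3]
grip_width: 0.0856
gripper_force: 0.0
```

Emit:
{"name": "servo_tool", "arguments": {
  "commands": [
    [1.2,0.8,-2.4,12,-27,12,0],
    [2.4,1.6,-4.8,24,-53,24,0],
    [3.6,2.4,-7.2,37,-80,36,0],
    [4.8,3.2,-9.6,49,-106,48,0],
    [6,4,-12,62,-133,60,0]
  ]
}}

```text
clock: 0.93
tcp_pos: [0.409, 0.3445, 0.3917]
orientation: [-1.228, -2.681, -0.257]
contact_force: [0.7, -0.4, -0.4]
grip_width: 0.0857
gripper_force: 0.0
```

Emit:
{"name": "servo_tool", "arguments": {
  "commands": [
    [1.2,0.8,-2.4,12,-27,0,0],
    [2.4,1.6,-4.8,24,-53,0,0],
    [3.6,2.4,-7.2,37,-80,0,0],
    [4.8,3.2,-9.6,49,-106,0,0],
    [6,4,-12,62,-133,0,0]
  ]
}}

```text
clock: 1.35
tcp_pos: [0.471, 0.2115, 0.3912]
orientation: [-1.457, -2.449, -0.372]
contact_force: [0.5, 0.1, 0.6]
grip_width: 0.0853
gripper_force: 0.0
```

Emit:
{"name": "servo_tool", "arguments": {
  "commands": [
    [1.2,0.8,-2.4,12,-27,0,0],
    [2.4,1.6,-4.8,24,-53,0,0],
    [3.6,2.4,-7.2,37,-80,0,0],
    [4.8,3.2,-9.6,49,-106,0,0],
    [6,4,-12,62,-133,0,0]
  ]
}}

```text
clock: 1.77
tcp_pos: [0.533, 0.0787, 0.3912]
orientation: [-1.656, -2.194, -0.476]
contact_force: [0.1, 0.2, -0.3]
grip_width: 0.0853
gripper_force: 0.0
```

Emit:
{"name": "servo_tool", "arguments": {
  "commands": [
    [1.2,0.8,-2.4,12,-27,0,0],
    [2.4,1.6,-4.8,24,-53,-20,0],
    [3.6,2.4,-7.2,37,-80,-40,0],
    [4.8,3.2,-9.6,49,-106,-70,0],
    [6,4,-12,60,-133,-100,0]
  ]
}}

```text
clock: 2.18
tcp_pos: [0.5937, -0.0541, 0.2905]
orientation: [-1.825, -1.924, -0.57]
contact_force: [1.1, 0.5, -0.1]
grip_width: 0.0854
gripper_force: 0.0
```

```bash
python3 - <<'E'
from h import *
K=U(-.089,0,.199);goto(K+.079*a,RK);print(r.get_obs()["joints"].round(2))
E
```

```text
t 2.18 tcp [ 0.5937 -0.0541  0.2905] turn [0.6 0.3 1.3] shift [ -1.1   0.1 -26.8] F [ 1.1  0.5 -0.1] w 0.0854
[-0.13  0.48  0.58  1.65 -0.78  1.47  0.73]
```

Emit:
{"name": "servo_tool", "arguments": {
  "commands": [
    [0.6,0.3,1.3,-1,0,-27,0],
    [0.6,0.3,1.3,-1,0,-27,0],
    [0.6,0.3,1.3,-2,14,-47,0],
    [0.6,0.3,1.3,-3,29,-68,0],
    [0.6,0.3,1.3,-3,43,-88,0]
  ]
}}

```text
clock: 2.6
tcp_pos: [0.5903, -0.0083, 0.2043]
orientation: [-1.792, -1.935, -0.566]
contact_force: [-0.6, 0.5, 0.6]
grip_width: 0.0854
gripper_force: 0.0
```

Emit:
{"name": "servo_tool", "arguments": {
  "commands": [
    [0,0,0,-1,7,-10,0],
    [0,0,0,-1,14,-21,0],
    [0,0,0,-1,14,-21,0]
  ]
}}

```text
clock: 2.85
tcp_pos: [0.5882, 0.0066, 0.1818]
orientation: [-1.789, -1.934, -0.563]
contact_force: [0.0, 0.0, -0.0]
grip_width: 0.0854
gripper_force: 0.0
```

```bash
python3 - <<'E'
from h import *
K=U(-.089,0,.199);goto(K-.021*a,RK)
for n in("side","top"):cv2.imwrite(f"pics/{n}1.png",cv2.resize(r.grab_frame(n)[0][100:320,180:400],(600,600)))
E
```

```text
t 2.85 tcp [0.5882 0.0066 0.1818] turn [-0.  -0.1 -0.3] shift [ 0.  -3.2  0. ] F [ 0.  0. -0.] w 0.0854
```

View pics/side1.png

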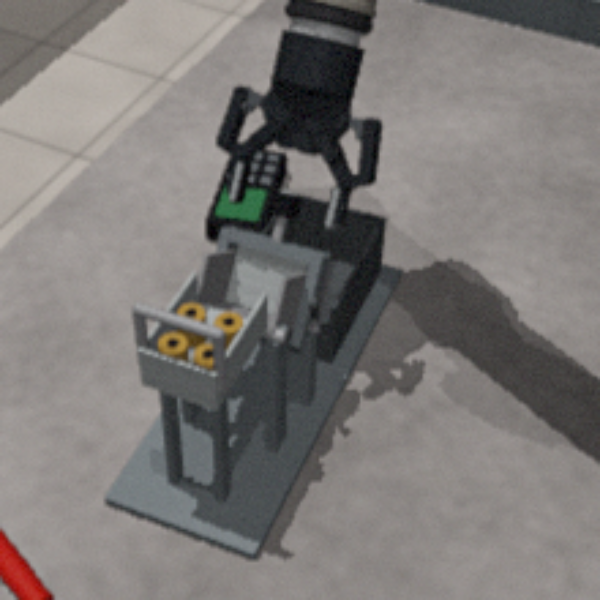

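The open fingers stand either side of the knob, at about (235,185) and (335,205), clear of the gate frame. I'll correct by 3 mm and close.

Emit:
{"name": "servo_tool", "arguments": {
  "commands": [
    [0,0,0,0,-3,0,0],
    [0,0,0,0,-3,0,0.5],
    [0,0,0,0,-3,0,1],
    [0,0,0,0,-3,0,1],
    [0,0,0,0,-3,0,1]
  ],
  "force": 60
}}

```text
clock: 3.37
tcp_pos: [0.589, 0.0007, 0.1827]
orientation: [-1.794, -1.933, -0.565]
contact_force: [-0.4, -0.7, -0.4]
grip_width: 0.0386
gripper_force: 0.0
```

Emit:
{"name": "servo_tool", "arguments": {
  "commands": [
    [0,0,0,0,0,0,1],
    [0,0,0,0,0,0,1],
    [0,0,0,0,0,0,1],
    [0,0,0,0,0,0,1],
    [0,0,0,0,0,0,1]
  ]
}}

```text
clock: 3.78
tcp_pos: [0.5892, 0.0008, 0.1828]
orientation: [-1.794, -1.933, -0.565]
contact_force: [0.8, -1.6, 3.4]
grip_width: 0.0268
gripper_force: 58.9
```

Emit:
{"name": "servo_tool", "arguments": {
  "commands": [
    [0,0,0,0,-3,5,1],
    [0,0,0,1,-7,9,1],
    [0,0,0,1,-10,14,1],
    [0,0,0,1,-13,19,1],
    [0,0,0,1,-16,23,1]
  ]
}}

```text
clock: 4.2
tcp_pos: [0.5902, -0.0146, 0.2047]
orientation: [-1.793, -1.934, -0.563]
contact_force: [4.7, 0.7, -4.8]
grip_width: 0.0267
gripper_force: 60.1
```

Emit:
{"name": "servo_tool", "arguments": {
  "commands": [
    [0,0,0,0,-3,5,1],
    [0,0,0,1,-7,9,1],
    [0,0,0,1,-10,14,1],
    [0,0,0,1,-13,19,1],
    [0,0,0,1,-16,23,1]
  ]
}}

```text
clock: 4.62
tcp_pos: [0.5913, -0.0308, 0.2282]
orientation: [-1.794, -1.934, -0.565]
contact_force: [12.7, 12.2, -29.6]
grip_width: 0.0263
gripper_force: 63.2
```

Emit:
{"name": "servo_tool", "arguments": {
  "commands": [
    [0,0,0,0,0,0,1],
    [0,0,0,0,0,0,1],
    [0,0,0,0,0,0,1]
  ]
}}

```text
clock: 4.87
tcp_pos: [0.5914, -0.0307, 0.2279]
orientation: [-1.794, -1.934, -0.564]
contact_force: [5.3, 1.3, -5.2]
grip_width: 0.0261
gripper_force: 66.0
```

Emit:
{"name": "servo_tool", "arguments": {
  "commands": [
    [0,0,0,0,0,0,0],
    [0,0,0,0,0,0,0],
    [0,0,0,0,0,0,0],
    [0,0,0,0,0,0,0],
    [0,0,0,0,0,0,0]
  ]
}}

```text
clock: 5.28
tcp_pos: [0.5907, -0.031, 0.2285]
orientation: [-1.793, -1.933, -0.564]
contact_force: [-0.0, 0.7, 1.0]
grip_width: 0.0843
gripper_force: 0.0
```

Emit:
{"name": "servo_tool", "arguments": {
  "commands": [
    [0,0,0,1,-14,20,0],
    [0,0,0,2,-29,41,0],
    [0,0,0,3,-43,61,0],
    [0,0,0,4,-57,82,0],
    [0,0,0,5,-70,100,0]
  ]
}}

```text
clock: 5.7
tcp_pos: [0.5957, -0.1019, 0.33]
orientation: [-1.794, -1.933, -0.565]
contact_force: [0.3, 0.3, 0.5]
grip_width: 0.0854
gripper_force: 0.0
```

```bash
cat >> h.py <<'E'
def knob(n="top"):
    im,d,W=cloud(n);b=W-U(-.089,0,.199);ax=b@a;rad=np.linalg.norm(b-ax[...,None]*a,axis=-1)
    m=(rad<.012)&(ax>0)&(ax<.075);print(n,"knob travel",np.percentile(ax[m],[50,90]) - .0105 if m.any() else None,m.sum())
RB=frame(-uz,ux);RB2=frame(-uz,-ux)
B=U(.121,0,.242)
E
python3 - <<'E'
from h import *
knob();knob("side");goto(B-.019*uz+.08*uz,RB);goto(B-.019*uz+.08*uz,RB2);print(r.get_obs()["joints"].round(2))
E
```

```text
top knob travel [0.03776613 0.05662615] 192
side knob travel [0.01534598 0.04965945] 133
t 5.8 tcp [ 0.5966 -0.1045  0.3315] turn [-25.4 -29.   87. ] shift [-22.9 305.3 -28.5] F [ 0.3 -0.5  0.6] w 0.0854
t 5.8 tcp [ 0.5966 -0.1045  0.3315] turn [-29.   25.4 -86.9] shift [-22.9 305.3 -28.5] F [ 0.3 -0.5  0.6] w 0.0854
[-0.05  0.5   0.6   1.54 -0.76  1.6   0.75]
```

Emit:
{"name": "servo_tool", "arguments": {
  "commands": [
    [-1.3,-1.4,4.3,-1,15,10,0],
    [-2.5,-2.9,8.7,-2,30,20,0],
    [-3.8,-4.3,13,-3,46,30,0],
    [-5,-5.8,17.4,-5,61,40,0],
    [-6.3,-7.2,21.7,-6,76,50,0]
  ]
}}

```text
clock: 6.22
tcp_pos: [0.5893, -0.0237, 0.3781]
orientation: [-1.419, -2.358, -0.453]
contact_force: [0.0, -0.4, 0.9]
grip_width: 0.0853
gripper_force: 0.0
```

Emit:
{"name": "servo_tool", "arguments": {
  "commands": [
    [-1.3,-1.4,4.3,-1,15,0,0],
    [-2.5,-2.9,8.7,-2,30,0,0],
    [-3.8,-4.3,13,-3,46,0,0],
    [-5,-5.8,17.4,-5,61,0,0],
    [-6.3,-7.2,21.7,-6,76,0,0]
  ]
}}

```text
clock: 6.63
tcp_pos: [0.5832, 0.0524, 0.3777]
orientation: [-0.972, -2.709, -0.319]
contact_force: [-0.1, 0.7, 0.0]
grip_width: 0.0853
gripper_force: 0.0
```

Emit:
{"name": "servo_tool", "arguments": {
  "commands": [
    [-1.3,-1.4,4.3,-1,15,0,0],
    [-2.5,-2.9,8.7,-2,30,0,0],
    [-3.8,-4.3,13,-3,46,0,0],
    [-5,-5.8,17.4,-5,61,0,0],
    [-6.3,-7.2,21.7,-6,76,0,0]
  ]
}}

```text
clock: 7.05
tcp_pos: [0.5771, 0.1284, 0.3777]
orientation: [-0.456, -2.973, -0.164]
contact_force: [-0.3, 1.0, -0.0]
grip_width: 0.0856
gripper_force: 0.0
```

Emit:
{"name": "servo_tool", "arguments": {
  "commands": [
    [-1.3,-1.4,4.3,-1,15,-10,0],
    [-2.5,-2.9,8.7,-2,30,-20,0],
    [-3.8,-4.3,13,-3,46,-30,0],
    [-5,-5.8,17.4,-5,61,-40,0],
    [-6.3,-7.2,21.7,-6,76,-50,0]
  ]
}}

```text
clock: 7.47
tcp_pos: [0.5709, 0.2043, 0.3272]
orientation: [0.118, -3.132, 0.009]
contact_force: [-0.1, -0.1, 0.1]
grip_width: 0.0852
gripper_force: 0.0
```

```bash
python3 - <<'E'
from h import *
goto(B-.019*uz,RB);print(r.get_obs()["joints"].round(2));knob()
E
```

```text
t 7.47 tcp [0.5709 0.2043 0.3272] turn [ 0.4 -0.4 -0.1] shift [   2.8   -3.6 -104.2] F [-0.1 -0.1  0.1] w 0.0852
[-0.65  0.3   0.26  1.61 -0.08  1.25  1.27]
top knob travel [0.02545111 0.05661411] 181
```

Emit:
{"name": "servo_tool", "arguments": {
  "commands": [
    [0,0,0,3,-4,-10,0],
    [0,0,0,3,-4,-32,0],
    [0,0,0,3,-4,-54,0],
    [0,0,0,3,-4,-76,0],
    [0,0,0,3,-4,-90,0]
  ]
}}

```text
clock: 7.93
tcp_pos: [0.5736, 0.1977, 0.2355]
orientation: [0.107, -3.129, 0.01]
contact_force: [-0.2, 0.7, 0.6]
grip_width: 0.0856
gripper_force: 0.0
```

Emit:
{"name": "servo_tool", "arguments": {
  "commands": [
    [0,0,0,0,0,-7,0],
    [0,0,0,0,0,-13,0],
    [0,0,0,0,0,-13,0.3],
    [0,0,0,0,0,-13,0.6],
    [0,0,0,0,0,-13,0.6]
  ],
  "force": 40
}}

```text
clock: 8.35
tcp_pos: [0.5756, 0.1991, 0.2265]
orientation: [0.109, -3.134, 0.007]
contact_force: [-0.5, -0.2, -0.1]
grip_width: 0.0514
gripper_force: 0.0
```

Emit:
{"name": "servo_tool", "arguments": {
  "commands": [
    [0,0,0,0,0,0,0.8],
    [0,0,0,0,0,0,1],
    [0,0,0,0,0,0,1],
    [0,0,0,0,0,0,1],
    [0,0,0,0,0,0,1]
  ]
}}

```text
clock: 8.77
tcp_pos: [0.5751, 0.1998, 0.2257]
orientation: [0.11, -3.133, 0.006]
contact_force: [0.2, 2.4, -0.3]
grip_width: 0.0084
gripper_force: 39.0
```

Emit:
{"name": "servo_tool", "arguments": {
  "commands": [
    [0,0,0,0,0,0,1],
    [0,0,0,0,0,0,1],
    [0,0,0,0,0,0,1]
  ]
}}

```text
clock: 9.02
tcp_pos: [0.5751, 0.1998, 0.2257]
orientation: [0.11, -3.133, 0.006]
contact_force: [0.6, 4.0, 0.7]
grip_width: 0.0083
gripper_force: 39.1
```

```bash
python3 - <<'E'
from h import *
goto(B-.019*uz,RB)
H=U(.033,0,.162)
c=lambda t:U(.033,0,.162)+.119*(np.cos(np.radians(42.3)+t)*ux+np.sin(np.radians(42.3)+t)*uz)
for t in (.1,.2,.3,.4,.5,.6,.7,.8,.85):print(t,((c(t)-c(0))*1000).round(1))
E
```

```text
t 9.02 tcp [0.5751 0.1998 0.2257] turn [ 0.2 -0.4  0.2] shift [-1.4  0.9 -2.7] F [0.6 4.  0.7] w 0.0083
0.1 [ 0.6 -8.4  8.4]
0.2 [  1.3 -17.6  15.9]
0.3 [  2.  -27.5  22.4]
0.4 [  2.8 -38.   28. ]
0.5 [  3.6 -49.   32.4]
0.6 [  4.5 -60.4  35.7]
0.7 [  5.3 -72.1  37.9]
0.8 [  6.2 -83.9  38.8]
0.85 [  6.6 -89.9  38.9]
```

Emit:
{"name": "servo_tool", "arguments": {
  "commands": [
    [0,0,0,0.5,-6.5,7,1],
    [0,0,0,1,-14,13,1],
    [0,0,0,1.5,-21.5,18.5,1],
    [0,0,0,2,-29.5,23.5,1],
    [0,0,0,3,-38,28,1]
  ]
}}

```text
clock: 9.43
tcp_pos: [0.5778, 0.1633, 0.2545]
orientation: [0.112, -3.133, 0.002]
contact_force: [-2.1, 7.5, 3.8]
grip_width: 0.0087
gripper_force: 39.0
```

Emit:
{"name": "servo_tool", "arguments": {
  "commands": [
    [0,0,0,1,-11,4.5,1],
    [0,0,0,2,-22.5,7.5,1],
    [0,0,0,2.5,-34,10,1],
    [0,0,0,3.5,-46,11,1],
    [0,0,0,4,-52,11,1]
  ]
}}

```text
clock: 9.85
tcp_pos: [0.582, 0.1067, 0.265]
orientation: [0.106, -3.133, 0.009]
contact_force: [-0.9, 0.4, 4.2]
grip_width: 0.0079
gripper_force: 40.9
```

Emit:
{"name": "servo_tool", "arguments": {
  "commands": [
    [0,0,0,0,0,0,1],
    [0,0,0,0,0,0,1],
    [0,0,0,0,0,0,1],
    [0,0,0,0,0,0,1],
    [0,0,0,0,0,0,1]
  ]
}}

```text
clock: 10.27
tcp_pos: [0.5819, 0.108, 0.265]
orientation: [0.108, -3.132, 0.009]
contact_force: [-3.2, 0.4, 8.0]
grip_width: 0.0082
gripper_force: 41.2
```

Emit:
{"name": "servo_tool", "arguments": {
  "commands": [
    [0,0,0,0,0,0,1],
    [0,0,0,0,0,0,1],
    [0,0,0,0,0,0,1],
    [0,0,0,0,0,0,1],
    [0,0,0,0,0,0,1]
  ]
}}

```text
clock: 10.68
tcp_pos: [0.5819, 0.108, 0.265]
orientation: [0.108, -3.132, 0.009]
contact_force: [-2.4, 0.6, 8.3]
grip_width: 0.0086
gripper_force: 41.2
```

```bash
python3 - <<'E'
from h import *
A=[cv2.resize(r.grab_frame(n)[0][y:y+150,190:390],(400,300),interpolation=cv2.INTER_CUBIC) for n,y in(("side",130),("top",150))]
cv2.imwrite("pics/tip.png",np.hstack(A))
E
```

```text
(no output)
```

View pics/tip.png

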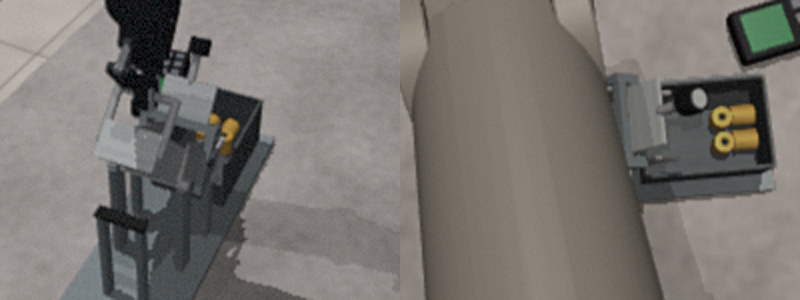

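The left half (side) shows the tray tipped with brass in the bin at (205–230,130). The right half (top) shows brass at (722–742, 113–141) in the bin, but I can't tell from it whether that is two inserts or four.

```bash
python3 - <<'E'
from h import *
A=[]
for n,y,x in(("side",165,270),("top",180,300)):
    im,d,W=cloud(n)
    A.append(cv2.resize(im[y:y+75,x:x+75] if n=="top" else im[y:y+75,x:x+75],(400,400),interpolation=cv2.INTER_CUBIC))
    m=cv2.inRange(cv2.cvtColor(im,cv2.COLOR_BGR2HSV),(13,110,60),(35,255,255));k,l,st,ce=cv2.connectedComponentsWithStats(m)
    for i in range(1,k):
        if st[i,4]>8:
            q=W[l==i]-O;print(n,ce[i].round(),st[i,4],"unit x",np.nanpercentile(q@ux,[5,95]).round(3),"y",np.nanpercentile(q@uy,[5,95]).round(3),"z",np.nanpercentile(q@uz,[5,95]).round(3))
cv2.imwrite("pics/tip2.png",np.hstack(A))
E
```

```text
side [297. 189.] 25 unit x [-0.232 -0.216] y [-0.02 -0.01] z [0.033 0.041]
side [304. 197.] 110 unit x [-0.232 -0.177] y [0.004 0.025] z [0.022 0.046]
side [289. 197.] 11 unit x [-0.18  -0.177] y [-0.025 -0.015] z [0.036 0.046]
top [356. 207.] 218 unit x [-0.228 -0.178] y [-0.028 -0.006] z [0.027 0.047]
top [358. 220.] 220 unit x [-0.229 -0.178] y [0.003 0.025] z [0.029 0.046]
```

View pics/tip2.png

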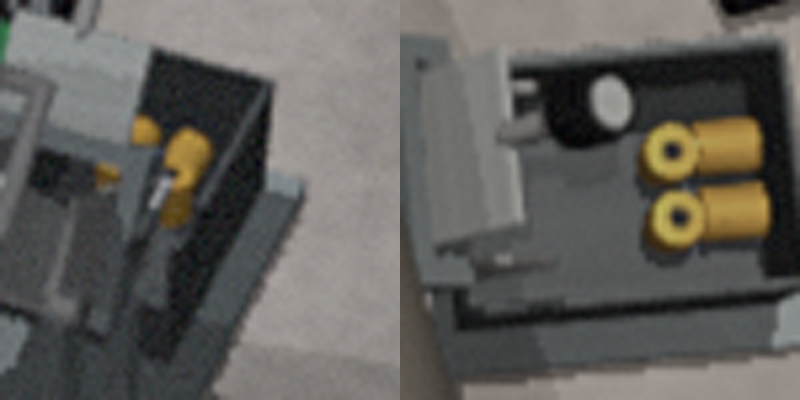

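Each column spans 55 mm, which is one standing insert (rings at (672,150) and (675,218)) plus one lying insert beside it. So all four are in the bin. Lowering the tray.

Emit:
{"name": "servo_tool", "arguments": {
  "commands": [
    [0,0,0,-0.5,6,0,1],
    [0,0,0,-1.5,18,-1,1],
    [0,0,0,-2,29.5,-3.5,1],
    [0,0,0,-3,41,-6.5,1],
    [0,0,0,-4,52,-11,1]
  ]
}}

```text
clock: 11.3
tcp_pos: [0.578, 0.1609, 0.2531]
orientation: [0.108, -3.133, 0.009]
contact_force: [1.3, -0.7, 1.1]
grip_width: 0.0084
gripper_force: 42.1
```

Emit:
{"name": "servo_tool", "arguments": {
  "commands": [
    [0,0,0,-1,10.5,-5.5,1],
    [0,0,0,-1,15.5,-8.5,1],
    [0,0,0,-1.5,20.5,-12,1],
    [0,0,0,-2,25,-16,1],
    [0,0,0,-2,29.5,-19.5,1]
  ]
}}

```text
clock: 11.72
tcp_pos: [0.5757, 0.1906, 0.2334]
orientation: [0.109, -3.132, 0.008]
contact_force: [0.9, -0.5, -0.5]
grip_width: 0.0084
gripper_force: 42.1
```

Emit:
{"name": "servo_tool", "arguments": {
  "commands": [
    [0,0,0,0,2,-2,1],
    [0,0,0,0,4,-4,1],
    [0,0,0,-1,6,-6,1],
    [0,0,0,-1,8,-8,1],
    [0,0,0,-1,8.5,-8.5,1]
  ]
}}

```text
clock: 12.13
tcp_pos: [0.5751, 0.199, 0.2252]
orientation: [0.109, -3.133, 0.008]
contact_force: [2.0, -0.3, -0.0]
grip_width: 0.0081
gripper_force: 42.2
```

Emit:
{"name": "servo_tool", "arguments": {
  "commands": [
    [0,0,0,0,0,0,1],
    [0,0,0,0,0,0,1],
    [0,0,0,0,0,0,1]
  ]
}}

```text
clock: 12.38
tcp_pos: [0.5751, 0.1987, 0.2255]
orientation: [0.109, -3.133, 0.008]
contact_force: [1.7, -0.6, -0.7]
grip_width: 0.0082
gripper_force: 42.1
```

Emit:
{"name": "servo_tool", "arguments": {
  "commands": [
    [0,0,0,0,0,0,0.6],
    [0,0,0,0,0,0,0.3],
    [0,0,0,0,0,0,0],
    [0,0,0,0,0,0,0],
    [0,0,0,0,0,0,0]
  ]
}}

```text
clock: 12.8
tcp_pos: [0.5747, 0.1991, 0.2254]
orientation: [0.109, -3.132, 0.008]
contact_force: [-0.4, 0.3, -0.0]
grip_width: 0.0686
gripper_force: 0.0
```

Emit:
{"name": "servo_tool", "arguments": {
  "commands": [
    [0,0,0,0,0,10,0],
    [0,0,0,0,0,40,0],
    [0,0,0,0,0,75,0],
    [0,0,0,0,0,110,0],
    [0,0,0,0,0,150,0]
  ]
}}

```text
clock: 13.22
tcp_pos: [0.5742, 0.1986, 0.377]
orientation: [0.109, -3.131, 0.009]
contact_force: [0.8, 0.5, -0.4]
grip_width: 0.0852
gripper_force: 0.0
```

Emit:
{"name": "servo_tool", "arguments": {
  "commands": [
    [1.3,1.4,-4.3,1,-15,0,0],
    [2.5,2.9,-8.7,2,-30,0,0],
    [3.8,4.3,-13,3,-46,0,0],
    [5,5.8,-17.4,5,-61,0,0],
    [6.3,7.2,-21.7,6,-76,0,0]
  ]
}}

```text
clock: 13.63
tcp_pos: [0.581, 0.1224, 0.3765]
orientation: [-0.468, -2.971, -0.168]
contact_force: [-0.1, 0.4, 1.3]
grip_width: 0.0854
gripper_force: 0.0
```

Emit:
{"name": "servo_tool", "arguments": {
  "commands": [
    [1.3,1.4,-4.3,1,-15,0,0],
    [2.5,2.9,-8.7,2,-30,0,0],
    [3.8,4.3,-13,3,-46,0,0],
    [5,5.8,-17.4,5,-61,0,0],
    [6.3,7.2,-21.7,6,-76,0,0]
  ]
}}

```text
clock: 14.05
tcp_pos: [0.5871, 0.0463, 0.3764]
orientation: [-0.982, -2.705, -0.323]
contact_force: [0.4, 0.3, 0.2]
grip_width: 0.0854
gripper_force: 0.0
```

Emit:
{"name": "servo_tool", "arguments": {
  "commands": [
    [1.3,1.4,-4.3,1,-15,0,0],
    [2.5,2.9,-8.7,2,-30,0,0],
    [3.8,4.3,-13,3,-46,0,0],
    [5,5.8,-17.4,5,-61,0,0],
    [6.3,7.2,-21.7,6,-76,0,0]
  ]
}}

```text
clock: 14.47
tcp_pos: [0.593, -0.0297, 0.3763]
orientation: [-1.427, -2.352, -0.456]
contact_force: [-0.1, 0.2, 0.6]
grip_width: 0.0851
gripper_force: 0.0
```

Emit:
{"name": "servo_tool", "arguments": {
  "commands": [
    [1.3,1.4,-4.3,1,-15,0,0],
    [2.5,2.9,-8.7,2,-30,-10,0],
    [3.8,4.3,-13,3,-46,-20,0],
    [5,5.8,-17.4,5,-61,-30,0],
    [6.3,7.2,-21.7,6,-76,-40,0]
  ]
}}

```text
clock: 14.88
tcp_pos: [0.5991, -0.1057, 0.3359]
orientation: [-1.796, -1.93, -0.566]
contact_force: [0.6, -0.1, 0.2]
grip_width: 0.0853
gripper_force: 0.0
```

```bash
python3 - <<'E'
from h import *
K=U(-.089,0,.199)
knob();goto(K+.055*a-.021*a+.1*a,RK);goto(K+.055*a-.021*a,RK)
for n in("top","side"):
    q=cloud(n)[2].reshape(-1,3);q=q[np.isfinite(q[:,2])];b=q[np.linalg.norm(q-B,axis=1)<.03];b=b[b[:,2]>.232]
    print("bar",n,len(b),np.median((b-B),0).round(4),np.percentile(b[:,2],98))
E
```

```text
top knob travel [0.04264008 0.05647472] 187
t 14.93 tcp [ 0.5973 -0.1101  0.3329] turn [ 0.1 -0.4  0.7] shift [ -2.5  24.7 -24.2] F [-1.9 -1.5 -2. ] w 0.0855
t 14.93 tcp [ 0.5973 -0.1101  0.3329] turn [ 0.1 -0.4  0.7] shift [  -6.7   81.9 -106.1] F [-1.9 -1.5 -2. ] w 0.0855
bar top 162 [ 0.0001 -0.0011  0.0032] 0.2476827810174248
bar side 132 [-0.0004  0.0016  0.0027] 0.2476005716335036
```

Emit:
{"name": "servo_tool", "arguments": {
  "commands": [
    [0,0,0,-2,12,-12,0],
    [0,0,0,-3,25,-24,0],
    [0,0,0,-3,25,-24,0],
    [0,0,0,-4,39,-45,0],
    [0,0,0,-5,54,-65,0]
  ]
}}

```text
clock: 15.45
tcp_pos: [0.595, -0.0513, 0.2722]
orientation: [-1.793, -1.938, -0.567]
contact_force: [0.5, 0.6, -0.6]
grip_width: 0.0852
gripper_force: 0.0
```

Emit:
{"name": "servo_tool", "arguments": {
  "commands": [
    [0,0,0,-1,9,-13,0],
    [0,0,0,-1,19,-27,0],
    [0,0,0,-2,28,-41,0],
    [0,0,0,-2,28,-41,0]
  ]
}}

```text
clock: 15.78
tcp_pos: [0.5912, -0.0197, 0.2284]
orientation: [-1.786, -1.935, -0.562]
contact_force: [-0.3, 1.0, 0.4]
grip_width: 0.0854
gripper_force: 0.0
```

```bash
python3 - <<'E'
from h import *
goto(U(-.089,0,.199)+.055*a-.021*a,RK)
E
```

```text
t 15.78 tcp [ 0.5912 -0.0197  0.2284] turn [-0.1 -0.2 -0.4] shift [-0.6 -8.5 -1.6] F [-0.3  1.   0.4] w 0.0854
```

Emit:
{"name": "servo_tool", "arguments": {
  "commands": [
    [0,0,0,0,-7,-1,0],
    [0,0,0,0,-7,-1,0],
    [0,0,0,0,-7,-1,0]
  ]
}}

```text
clock: 16.03
tcp_pos: [0.5927, -0.0319, 0.2298]
orientation: [-1.796, -1.934, -0.566]
contact_force: [-0.2, -0.8, 0.2]
grip_width: 0.0854
gripper_force: 0.0
```

```bash
python3 - <<'E'
from h import *
goto(U(-.089,0,.199)+.055*a-.021*a,RK)
E
```

```text
t 16.03 tcp [ 0.5927 -0.0319  0.2298] turn [ 0.1  0.1 -0. ] shift [-2.1  3.7 -3. ] F [-0.2 -0.8  0.2] w 0.0854
```

Emit:
{"name": "servo_tool", "arguments": {
  "commands": [
    [0,0,0,-1,1,-2,0.3],
    [0,0,0,-1,1,-2,0.6],
    [0,0,0,-1,1,-2,1],
    [0,0,0,-1,1,-2,1],
    [0,0,0,-1,1,-2,1]
  ],
  "force": 60
}}

```text
clock: 16.45
tcp_pos: [0.5914, -0.029, 0.2267]
orientation: [-1.794, -1.934, -0.565]
contact_force: [3.2, -1.9, 2.5]
grip_width: 0.0261
gripper_force: 58.6
```

Emit:
{"name": "servo_tool", "arguments": {
  "commands": [
    [0,0,0,0,0,0,1],
    [0,0,0,0,0,0,1],
    [0,0,0,0,0,0,1],
    [0,0,0,0,0,0,1]
  ]
}}

```text
clock: 16.78
tcp_pos: [0.5914, -0.0291, 0.2268]
orientation: [-1.794, -1.934, -0.565]
contact_force: [2.3, -0.8, 1.6]
grip_width: 0.0267
gripper_force: 58.8
```

Emit:
{"name": "servo_tool", "arguments": {
  "commands": [
    [0,0,0,0,3,-5,1],
    [0,0,0,-1,7,-9,1],
    [0,0,0,-1,10,-14,1],
    [0,0,0,-1,13,-19,1],
    [0,0,0,-1,16,-23,1]
  ]
}}

```text
clock: 17.2
tcp_pos: [0.5902, -0.0128, 0.2034]
orientation: [-1.793, -1.934, -0.565]
contact_force: [1.3, 0.2, 0.4]
grip_width: 0.0268
gripper_force: 58.8
```

Emit:
{"name": "servo_tool", "arguments": {
  "commands": [
    [0,0,0,0,3,-5,1],
    [0,0,0,-1,7,-9,1],
    [0,0,0,-1,10,-14,1],
    [0,0,0,-1,13,-19,1],
    [0,0,0,-1,16,-23,1]
  ]
}}

```text
clock: 17.62
tcp_pos: [0.5892, 0.0024, 0.1814]
orientation: [-1.793, -1.933, -0.565]
contact_force: [-7.1, -13.8, 33.5]
grip_width: 0.0264
gripper_force: 63.2
```

Emit:
{"name": "servo_tool", "arguments": {
  "commands": [
    [0,0,0,0,0,0,1],
    [0,0,0,0,0,0,1],
    [0,0,0,0,0,0,1]
  ]
}}

```text
clock: 17.87
tcp_pos: [0.5891, 0.0024, 0.1816]
orientation: [-1.794, -1.933, -0.566]
contact_force: [-0.2, -2.4, 10.1]
grip_width: 0.0265
gripper_force: 60.6
```

Fully home, against the stop. Release, back off and check.

Emit:
{"name": "servo_tool", "arguments": {
  "commands": [
    [0,0,0,0,0,0,0],
    [0,0,0,0,0,0,0],
    [0,0,0,0,0,0,0],
    [0,0,0,0,0,0,0],
    [0,0,0,0,0,0,0]
  ]
}}

```text
clock: 18.28
tcp_pos: [0.5885, 0.0032, 0.18]
orientation: [-1.793, -1.933, -0.563]
contact_force: [0.6, 0.0, 0.2]
grip_width: 0.0845
gripper_force: 0.0
```

Emit:
{"name": "servo_tool", "arguments": {
  "commands": [
    [0,0,0,1,-14,20,0],
    [0,0,0,2,-29,41,0],
    [0,0,0,3,-43,61,0],
    [0,0,0,4,-57,82,0],
    [0,0,0,6,-86,123,0]
  ]
}}

```text
clock: 18.7
tcp_pos: [0.5934, -0.076, 0.2953]
orientation: [-1.788, -1.931, -0.56]
contact_force: [1.2, 0.8, -1.1]
grip_width: 0.0854
gripper_force: 0.0
```

Emit:
{"name": "servo_tool", "arguments": {
  "commands": [
    [0,0,0,0,-10,20,0],
    [0,0,0,0,-20,40,0],
    [0,0,0,0,-20,40,0],
    [0,0,0,0,-20,40,0]
  ]
}}

```text
clock: 19.03
tcp_pos: [0.5948, -0.0989, 0.3371]
orientation: [-1.795, -1.934, -0.566]
contact_force: [-0.7, -0.3, 0.1]
grip_width: 0.0853
gripper_force: 0.0
```

```bash
python3 - <<'E'
from h import *
knob();knob("side");o=r.get_obs();print(o["clock"],o["tcp_pos"],o["contact_force"])
A=[]
for n,y,x in(("side",140,200),("top",120,140)):
    im,d,W=cloud(n);A.append(cv2.resize(im[y:y+190,x:x+253],(400,300),interpolation=cv2.INTER_CUBIC))
    q=W.reshape(-1,3);q=q[np.isfinite(q[:,2])];b=q[np.linalg.norm(q-B,axis=1)<.03];b=b[b[:,2]>.232]
    print("bar",n,len(b),np.median((b-B),0).round(4))
cv2.imwrite("pics/end.png",np.hstack(A))
E
```

```text
top knob travel [0.00068427 0.00181558] 89
side knob travel [-0.00177162  0.00158311] 31
19.1333 [ 0.59421173 -0.09708738  0.33533217] [-0.20180119  0.68005832  0.47152575]
bar side 132 [-0.0002  0.0018  0.0027]
bar top 163 [-0.0008 -0.0011  0.0029]
```

View pics/end.png

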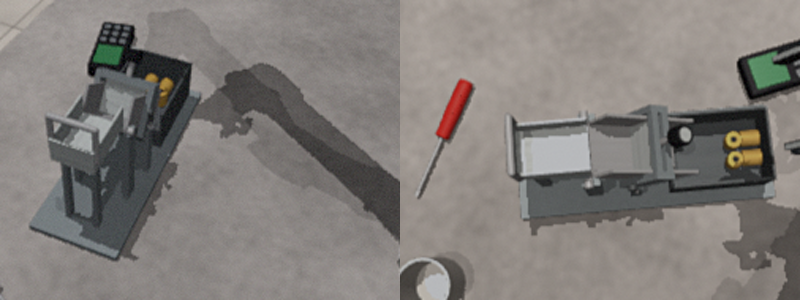

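The tray is empty and down at (550,145), and the knob is home at (680,135). The four inserts are in the bin at (735–755, 140–160). The driver and mug are where they were, and so is the meter. The gripper is clear of everything, so I'm handing in.

```bash
python3 -c "
from bench import r
print(r.hand_in())"
```

```text
the job is handed in; nothing more can be done
None
```

Job handed in at about 19 s of the 54 s: all four inserts are in the catch bin, the tray is back down on its rest, the gate knob is home, and the mug, meter and screwdriver were not touched; the hand-in returned no verdict.

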